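# Switch off the food warmer over its splash guard with the bent rod

## Robot

A 6-joint arm with a two-finger parallel gripper is mounted at the origin on a cart in front of the work surface, level with it; the furniture and walls round the work are solid. World frame = base frame: x ahead of the robot, y to its left, z up, the work surface at z = 0. Lengths are in m, angles in degrees, forces in N, time in s.
With the tool pointing down it reaches from about 0.375 to 0.9 m from the base axis. Payload 3.1 kg.
Tool frame: the origin (TCP) lies on the centre line of the jaws, within the pads' length; the fingertips stand 17 mm ahead of it and the grasp point (between the pads) lies 2 mm behind it; z points along the fingers, y is the line along which they close (so a half turn about z gives the same grasp; the last joint's range is limited). The gripper opens to 87 mm and grips with 3 to 60 N. Pads are 19 mm wide; open, the fingers measure 117 mm over their backs; the gripper's body (75 mm by 190 mm) begins 51 mm behind the grasp point.
Start: joints at [-81.331, 30.224, 82.088, -0, 67.689, -10.227], TCP at [0.202, -0.591, 0.24] pointing down, gripper open.
Joint ranges: [-176.69, 176.69], [-43.24, 126.21], [12.49, 139.97], [-82, 262], [0, 151.66], [-163.58, 163.58]. Speed limits (degrees/s): [159.86, 159.86, 180, 180, 180, 180].

## Interface

Orientations are given as a 3x3 rotation matrix whose columns are the frame's x, y, z axes.
In Python, from rig import bot, imaging, finder gives the robot as it stands. The module is installed in compiled form; this text tells all that it offers.
- The arm moves only by the tool play_rows, never from a script. Its argument "motion" is a list that holds one entry, the list of rows, each a list of 6 numbers: the shift along the tool's x, y, z in normalised numbers (1 is 0.75 m), then the turn, a rotation vector about the tool's x, y, z in parts of the range, where 1.0 means 120 degrees. In form: [[[dx, dy, dz, wx, wy, wz], ...]]. A call has 1 to 8 rows; each row is the pose to reach, as a shift and turn from the pose commanded when the call began, along the tool's axes at that moment; what a row does not reach only later rows make up. A row lasts 1/12 s, in which the tool goes at most 41.7 mm and 7.16 degrees, less where a joint would pass 70% of its speed; a pose out of reach is approached as far as the arm can. No shift or turn number may pass 1 either way. A call with a gripper value outside its range is refused whole. "fingers" is the finger opening in m, from 0 to 0.087, set as the call begins (left out, the last holds). The fingers move at their own pace and stop on an object; the grip force is fixed at half the most. Time passes only in rows, so rows that repeat a pose let the fingers close. It gives the time, the measured TCP pose, the force, the opening and the grip force at its end, in the units of the state.
- bot.read_state(): the state, without advancing time (a new reading comes with each control period).
- imaging.capture(name): name is "side" or "top" or "wrist"; returns a dict with "frame" (420x560x3 uint8, red, green, blue), "camera_matrix" (3x3 intrinsics, pixels), "k1" (the pictures are not rectified: a ray, as slopes to the right and down, at radius r is drawn at 1 + k1 r^2 times it, then the intrinsics apply), "R" (3x3) and "t" (3): a world point X has camera coordinates R X + t. Camera axes: x right, y down, z forward; pixel columns grow to the right and rows downward; lengths in m; the calibration is good to about 2 mm. A picture is of the moment at which its call begins. There is no depth.
- bot.hand_in(): hands the job in; it is judged then, once.
Trained networks look in the newest picture that a camera, given by its name, has taken for a name from the list of things; names that differ only in an ending like _2 or _b are one class to them, and where a whole thing is asked for, a point or a joint stands for the part that bears it (a point fixed in the world has none). Each returns a list of dicts, best first, with "confidence" (0 to 1); they miss things now and then, are a little off and sometimes report something else, mostly with a low value. They report only what shows in the picture. A call takes as long as a camera call.
- finder.recognise(camera, name): "at" ([x, y, z] in m, in world coordinates, good to about 4 mm: the middle of the surface that is visible of it).
- finder.outline_of(camera, name): "pixels" (420x560 bool, what is visible of it).
The state is a dict: "time_s": time; "joint_positions": joint angles; "qvel": joint speeds; "tau": joint torques, N m; "position": TCP position; "tcp_rot": TCP orientation; "force": force on the tool from outside, world axes, zero at the start; "moment": the same for the moment, N m; "opening": opening from 0.0 (shut) to 1.0 (fully open); "grasp_force": force on a finger pad.
Only numpy, scipy, OpenCV 4.12 (cv2) and the standard library are available. Lean on these libraries where they do the work, as an engineer would, in place of code of your own. Each camera call takes 0.05 s, during which the arm holds its last target. There are 200 camera calls.

## Task

The food warmer behind the splash guard is hot: switch it off without touching it with the hand. Take the bent rod from its stand, reach over the guard with it, gently slide the warmer's red switch lever with the rod all the way to its right-hand end, and keep it lightly pressed against the end stop for a good second. Then lay the rod back in its stand as it lay before and let go, leaving the lever at that end and the guard, the mug and the other things where they are.

Things in the scene. Friction and masses are not known exactly. Their poses are not given: they have to be found in the camera images.
- rod: bent rod with an upright wooden handle, 30 mm (x) by 16 mm (y), on a brass foot 40 x 16 mm. Origin: centre of the foot's underside; handle top 68 mm above it. From the foot a 10 mm steel bar, 10 mm high over the origin, runs 110 mm along +x, then bends straight down to a black ball. About 0.16 kg. Grip it by its 16 mm thickness (closing along y) with 40 N or more: pushing twists it in the grip
- rod_grip (a point): point on the rod's handle at which to grip it, 45 mm above the rod's origin
- rod_tip (a point): centre of the black ball, 16 mm in diameter, at the rod's end: 110 mm along +x from and 60 mm below the rod's origin
- stand: fixed dark wooden stand of the rod. Origin: on the worktop below the rod's place. At its top, 95 mm up, a channel along x, 24 mm wide inside, from 27 mm behind to 63 mm ahead of the origin, with side walls 10 mm over its floor; the rod's foot and bar lie in it, and the bent leg hangs down clear in front (+x)
- cradle (a point): point on the cradle's floor at which the rod's origin rests (axes of the stand)
- warmer: fixed food warmer, a flat steel case 200 mm (x) by 300 mm (y) by 60 mm high with a black top. Origin: centre of its underside, on the worktop; +x points away from the robot, +y to the left. It and its switch break if the rod presses with more than 10 N
- switch_area (a point): point on the warmer's top, 60 mm up and 78 mm in front of its centre, axes as the warmer. The slide switch is fitted here and runs along y, but its middle lies up to 20 mm left or right (y) of this point, not known exactly. Its red lever is a tongue 24 mm (x) by 10 mm (y), from 69 to 103 mm above the worktop
- lever (a joint): the red lever's slide, in m: from about 0 (on; lever 20 mm left, +y, of the switch's middle) to 0.040 (off; end stop, 20 mm right). Starts at 0 to 0.012. Slides with about 2.5 N of friction and stays where left. The tongue is springy: it yields 0.4 mm per N, at most 8 mm, then is rigid. 5 to 7 N against the stop is right, under 4 N too little
- guard: loose steel splash guard that stands in front of the warmer: a thin upright sheet along y, 320 mm wide, 120 mm high, with short wings to the back. Origin: on the worktop under the middle of the sheet, about 145 mm in front (-x) of the warmer's centre. It is light, 0.9 kg
- mug: mug with yellow stripes, 101 mm high, on the warmer's plate; leave it alone. Origin: centre of its underside
- shaker: salt shaker, 44 mm wide, 90 mm high, right of the warmer; leave it alone. Origin: centre of its underside
- spice: spice jar with a red cap, 41 mm wide, 105 mm high, at the front left of the guard; leave it alone. Origin: centre of its underside
- tin: flat tin with a blue-green lid, 63 x 105 x 26 mm, beyond the stand on the right; leave it alone. Origin: centre of its underside

How it is judged (in metres and radians):
On the way, in this order (a step that is already met when the one before it is completed fails the run):
1. the rod is lifted clear of its stand (z of rod in the frame of cradle above 0.02 m and contact force between rod and stand below 0.1 N), for 0.1 s.
2. the lever is at its right-hand end and the rod presses it there with more than 3 N for 0.8 s (value of joint lever above 0.0385 m and contact force between rod and switch_unit above 3 N), for 0.8 s.
At the end, for the whole second after the job is handed in: the lever is within 3 mm of its right-hand end; the rod lies at rest in the cradle of its stand, its origin within 25 mm of its place along the cradle and less than 8 mm above the cradle's floor, upright within 0.12 rad, with the bent leg hanging in front as before (value of joint lever above 0.037 m and horizontal distance between rod and cradle below 0.025 m and z of rod in the frame of cradle between -0.005 and 0.008 m and angle between rod's own z axis and vertical below 0.12 rad and x of rod_tip in the frame of cradle above 0.08 m and linear speed of rod below 0.02 m/s); the robot touches nothing.
It fails at once if the rod presses the switch with more than 10 N (contact force between rod and switch_unit above 10 N).
It fails at once if the rod presses the warmer with more than 10 N (contact force between rod and warmer above 10 N).
It fails at once if the robot itself touches the hot warmer or its switch (contact force between any of the arm, the fingers and warmer above 0.5 N or contact force between any of the arm, the fingers and switch_unit above 0.5 N).
It fails at once if the splash guard is shifted by more than 15 mm or tipped (distance of guard from where it was at the start of the episode above 0.015 m or angle between guard's own z axis and vertical above 0.15 rad).
It fails at once if the mug, shaker, spice jar or tin is moved by more than 20 mm or tipped (distance of any of mug, shaker, spice, tin from where it was at the start of the episode above 0.02 m or angle between any of mug, shaker, spice's own z axis and vertical above 0.3 rad).
It also fails if it takes over 64 s, if anything falls off the work surface, if the arm or the gripper's body presses on something with over 40 N, if the wrist force passes 120 N, or if a joint passes its speed limit or range.

## Working session

There is one attempt and no reset: what is moved stays moved. The work goes in short steps, Python scripts to look and compute and a tool call to move; the robot and the scene stay as the last step left them, time stands still between calls to the robot, and variables do not carry over. Pictures are saved under pics/ and viewed, at most 10 in all, crops included, and the job is handed in when it is done.

Besides the shell and the picture viewer there is one more tool, called after "Emit:" by a JSON object that holds its "api" and its "payload". play_rows: Moves the arm, as the interface text tells. Its arguments: {"type":"object","properties":{"motion":{"type":"array"},"fingers":{"type":"number"}},"required":["motion"]}

```bash
mkdir -p pics; cat > h.py <<'E'
import numpy as np, cv2
from rig import bot, imaging, finder
def cap(n,save=None):
    c=imaging.capture(n)
    if save: cv2.imwrite('pics/'+save+'.png',c['frame'][:,:,::-1])
    return c
def proj(c,X):
    p=np.array(c['R'])@np.array(X)+np.array(c['t']); s=p[:2]/p[2]; s=s*(1+c['k1']*(s@s)); K=np.array(c['camera_matrix']); return K[:2,:2]@s+K[:2,2]
def onplane(c,uv,val,ax=2):
    K=np.array(c['camera_matrix']); d=np.linalg.solve(K[:2,:2],np.array(uv,float)-K[:2,2]); s=d.copy()
    for _ in range(20): s=d/(1+c['k1']*(s@s))
    R=np.array(c['R']); o=-R.T@np.array(c['t']); r=R.T@np.array([s[0],s[1],1]); return o+r*(val-o[ax])/r[ax]
E
python3 - <<'E'
from h import *
np.set_printoptions(precision=4,suppress=True)
s=bot.read_state();print(s['position'],np.array(s['tcp_rot']),s['opening'])
for n in ['side','top','wrist']:
    c=cap(n,n+'0');print(n,-np.array(c['R']).T@np.array(c['t']),np.array(c['R'])[2])
    if n=='wrist': continue
    for o in ['rod','stand','warmer','switch_area','lever','guard','mug','shaker','spice','tin','rod_tip']:
        try:
            print(o,[(np.array(r['at']).round(4).tolist(),round(r['confidence'],2)) for r in finder.recognise(n,o)[:2]])
        except Exception as e: print(o,e)
print(bot.read_state()['time_s'])
E
```

```text
[ 0.2023 -0.5906  0.2386] [[ 0.9461  0.3238 -0.0003]
 [ 0.3238 -0.9461  0.0021]
 [ 0.0004 -0.0021 -1.    ]] 0.9976203750275212
side [0.0459 0.8362 0.8806] [ 0.4164 -0.6554 -0.6302]
rod [([0.4754, -0.2228, 0.1138], 0.76), ([0.4767, -0.2215, 0.0141], 0.5)]
stand [([0.4712, -0.2203, 0.0166], 0.56)]
warmer [([0.5989, 0.136, 0.0627], 0.83), ([0.6424, -0.1111, 0.0597], 0.67)]
switch_area [([0.6034, 0.136, 0.0632], 0.83)]
lever [([0.64, -0.1116, 0.0581], 0.71), ([0.5361, 0.1034, 0.0886], 0.43)]
guard [([0.4728, 0.1146, 0.0666], 0.87)]
mug [([0.6409, 0.0628, 0.1255], 0.91)]
shaker [([0.6379, -0.112, 0.0607], 0.71), ([0.6791, -0.2454, 0.0182], 0.23)]
spice [([0.4211, 0.3825, 0.0756], 0.75)]
tin [([0.6804, -0.2424, 0.0205], 0.83)]
rod_tip [([0.4733, -0.223, 0.1085], 0.94), ([0.4678, -0.2186, 0.0119], 0.59)]
top [0.3211 0.0434 1.3349] [ 0.1856  0.0034 -0.9826]
rod [([0.6387, -0.1181, 0.0757], 0.55), ([0.4805, -0.2291, 0.1014], 0.51)]
stand [([0.4741, -0.2151, 0.011], 0.84), ([0.5922, 0.0941, 0.0614], 0.17)]
warmer [([0.591, 0.0928, 0.058], 0.89)]
switch_area [([0.5932, 0.0954, 0.0621], 0.66)]
lever [([0.5936, 0.0962, 0.0578], 0.51), ([0.5323, 0.0986, 0.1037], 0.39)]
guard [([0.4682, 0.0757, 0.0606], 0.75)]
mug [([0.653, 0.0478, 0.1055], 0.87)]
shaker [([0.4779, -0.2249, 0.1015], 0.72), ([0.6396, -0.1122, 0.0777], 0.65)]
spice [([0.423, 0.3573, 0.1033], 0.75), ([0.4806, -0.2246, 0.1022], 0.2)]
tin [([0.6838, -0.2515, 0.0246], 0.71), ([0.479, -0.231, 0.1028], 0.52)]
rod_tip [([0.4807, -0.2271, 0.1037], 0.48)]
wrist [ 0.2753 -0.5665  0.3852] [-0.2694 -0.0926 -0.9586]
1.25
```

View pics/side0.png

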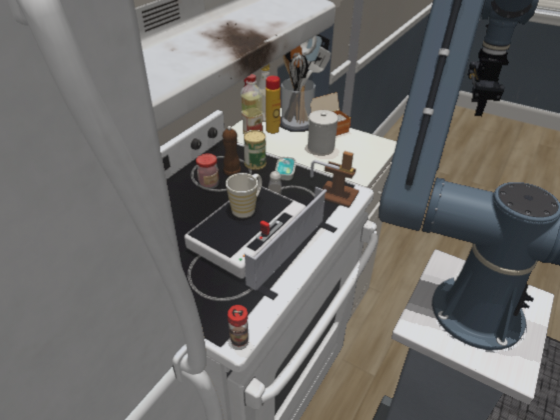

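View pics/top0.png

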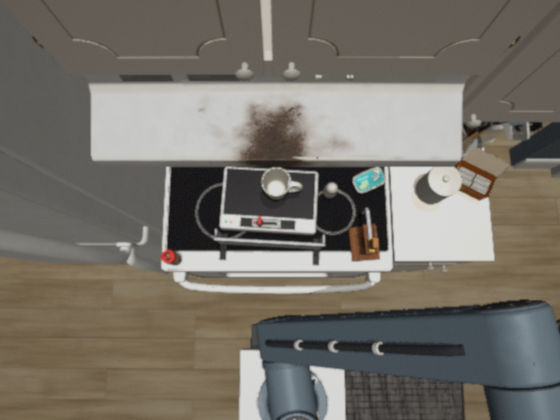

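Side view: warmer with the mug and red lever (265,230), guard in front, rod on stand at (345,170). Top view: red lever (260,222), guard along row 240, stand (365,243), with the rod's bar pointing up at about (367,210). Zooming in for detail.

```bash
python3 - <<'E'
import cv2
a=cv2.imread('pics/top0.png');b=cv2.imread('pics/side0.png')
cv2.imwrite('pics/topz.png',cv2.resize(a[155:275,205:405],None,fx=4,fy=4,interpolation=cv2.INTER_CUBIC))
cv2.imwrite('pics/sidez.png',cv2.resize(b[140:290,180:380],None,fx=4,fy=4,interpolation=cv2.INTER_CUBIC))
E
```

```text
(no output)
```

View pics/topz.png

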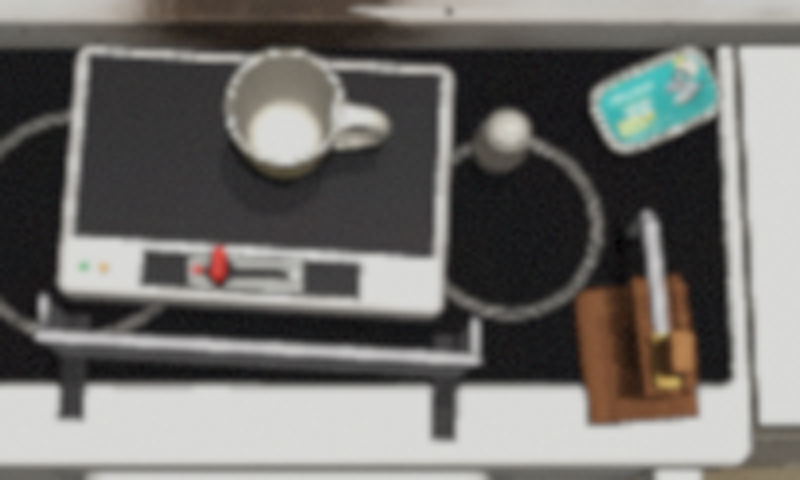

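View pics/sidez.png

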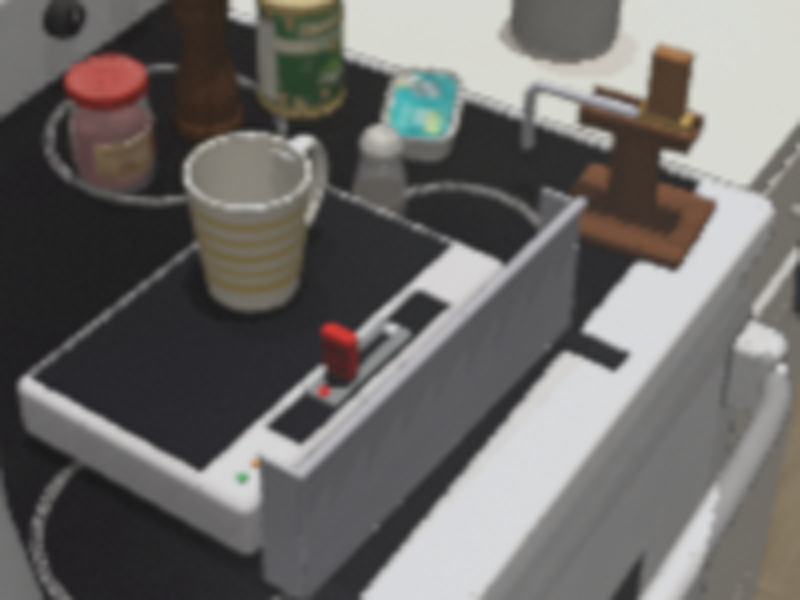

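```bash
python3 - <<'E'
from h import *
np.set_printoptions(precision=4,suppress=True)
c=cap('top')
P=lambda u,v,z:onplane(c,(205+(u+.5)/4-.5,155+(v+.5)/4-.5),z)
for n,u,v,z in [('bend',648,214,.105),('barback',660,335,.105),('footback',668,388,.1),('htop',683,350,.163),('wTL',82,48,.06),('wTR',455,68,.06),('wBR',442,300,.06),('wBL',60,285,.06),('lever',219,262,.1),('slotL',190,268,.06),('slotR',300,280,.06),('stripL',142,267,.06),('stripR',360,280,.06),('gL',40,337,.12),('gR',480,360,.12),('gwL',44,297,.12),('gwR',478,320,.12),('stBL',590,422,.0),('stBR',698,415,0),('stTL',577,290,0)]:
    print(n,P(u,v,z))
s=cap('side')
Q=lambda u,v,z:onplane(s,(180+(u+.5)/4-.5,140+(v+.5)/4-.5),z)
for n,u,v,z in [('htop',672,55,.163),('bend',535,88,.105),('barback',640,115,.105),('leverTop',340,330,.103),('gL',283,468,.12),('gR',565,205,.12),('gwR',553,195,.12),('gwL',268,455,.12),('rtip',528,145,.035)]: print(n,Q(u,v,z))
for n in ['top','side']:
  for o in ['lever','rod']:
    for r in finder.outline_of(n,o)[:2]:
      ys,xs=np.nonzero(r['pixels']);print(n,o,round(r['confidence'],2),xs.min(),xs.max(),ys.min(),ys.max(),xs.mean(),ys.mean())
E
```

```text
bend [ 0.5731 -0.2258  0.105 ]
barback [ 0.4813 -0.2313  0.105 ]
footback [ 0.4423 -0.2368  0.1   ]
htop [ 0.463  -0.2342  0.163 ]
wTL [0.7166 0.21   0.06  ]
wTR [ 0.7004 -0.0868  0.06  ]
wBR [ 0.5141 -0.0737  0.06  ]
wBL [0.5253 0.2223 0.06  ]
lever [0.5367 0.0974 0.1   ]
slotL [0.5389 0.1216 0.06  ]
slotR [0.5296 0.0362 0.06  ]
stripL [0.5396 0.1589 0.06  ]
stripR [ 0.5297 -0.0103  0.06  ]
gL [0.477  0.2275 0.12  ]
gR [ 0.4607 -0.0953  0.12  ]
gwL [0.5067 0.2254 0.12  ]
gwR [ 0.4902 -0.0944  0.12  ]
stBL [ 0.4248 -0.196   0.    ]
stBR [ 0.4305 -0.2827  0.    ]
stTL [ 0.5316 -0.1888  0.    ]
htop [ 0.4617 -0.2276  0.163 ]
bend [ 0.5638 -0.2149  0.105 ]
barback [ 0.4801 -0.2251  0.105 ]
leverTop [0.5375 0.0979 0.103 ]
gL [0.4883 0.2335 0.12  ]
gR [ 0.4674 -0.0782  0.12  ]
gwR [ 0.4798 -0.0838  0.12  ]
gwL [0.5017 0.2294 0.12  ]
rtip [ 0.5763 -0.2347  0.035 ]
top lever 0.54 348 379 225 260 361.685534591195 243.6754716981132
top lever 0.31 261 301 168 199 278.2759462759463 183.04639804639805
top rod 0.68 361 378 209 251 369.8366533864542 232.49003984063745
top rod 0.5 348 379 224 261 361.68757396449706 243.22840236686392
side lever 0.62 260 267 222 235 263.51020408163265 228.3877551020408
side rod 0.69 309 352 151 179 335.1887755102041 163.48469387755102
side rod 0.57 322 358 161 206 339.0990888382688 187.4259681093394
```

Top zoom: lever at zoomed pixel (219,262), so about (0.537, 0.098). The guard's top edge runs (40,337)–(480,360). The rod's handle is at (683,350) and its bend at (648,214), giving origin ≈ (0.462, -0.232) and yaw ≈ 4.5°. The side zoom agrees to within 1 cm. Next I move above the rod and refine with the wrist camera.

Careful with the scale: shifts go in shares of 0.75 m and turns go in shares of 120 degrees. That gives: 0.24 m / 0.75 = 0.32, 0.21 m / 0.75 = 0.28, 14.4 degrees / 120 = 0.12.

Emit:
{"api": "play_rows", "payload": {"motion": [[[0.04,-0.0267,0,0,0,0.0167],[0.08,-0.056,0,0,0,0.0333],[0.12,-0.084,0,0,0,0.05],[0.16,-0.112,0,0,0,0.0667],[0.2,-0.14,0,0,0,0.0833],[0.24,-0.1693,0,0,0,0.1],[0.28,-0.1973,0,0,0,0.12],[0.32,-0.2253,0,0,0,0.12]]], "fingers": 0.06}}

```text
time_s: 2.22
position: [0.3755, -0.3522, 0.2398]
tcp_rot: [[0.997, 0.077, 0.0], [0.077, -0.997, -0.0], [0.0, 0.0, -1.0]]
force: [0.9, -0.4, 0.3]
opening: 0.688
grasp_force: 0.0
```

Converted, -0.11 m / 0.75 = -0.1467, -0.06 m / 0.75 = -0.08.

Emit:
{"api": "play_rows", "payload": {"motion": [[[0.0333,-0.04,0,0,0,0],[0.0667,-0.08,0,0,0,0],[0.1,-0.12,0,0,0,0],[0.12,-0.1467,0,0,0,0],[0.12,-0.1467,0,0,0,0],[0.12,-0.1467,0,0,0,0]]]}}

```text
time_s: 2.72
position: [0.4564, -0.2359, 0.2397]
tcp_rot: [[0.997, 0.082, 0.0], [0.082, -0.997, -0.001], [0.0, 0.001, -1.0]]
force: [0.1, -0.3, 0.3]
opening: 0.689
grasp_force: 0.0
```

```bash
python3 - <<'E'
from h import *
np.set_printoptions(precision=4,suppress=True)
c=cap('wrist','w1');s=bot.read_state();print(s['position'],s['force'],s['time_s'],-np.array(c['R']).T@c['t'])
for o in ['rod','stand']:
  for r in finder.recognise('wrist',o)[:2]: print(o,r)
for X in [(.4625,-.232,.163),(.4625,-.232,.1),(.573,-.2235,.105)]: print(proj(c,X))
E
```

```text
[ 0.456  -0.2369  0.2397] [-0.2878 -0.6379 -0.2078] 2.7667 [ 0.5332 -0.2298  0.3853]
rod {'at': [0.4903, -0.2284, 0.103], 'confidence': 0.55}
stand {'at': [0.4854, -0.2363, 0.0109], 'confidence': 0.92}
[270.9316 213.8445]
[271.895  193.9667]
[272.0761  68.2241]
```

View pics/w1.png

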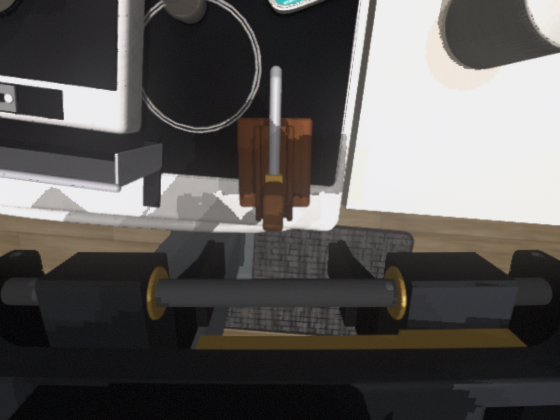

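Wrist view: bar runs from the bend (276,71) to about (274,175), and the handle spans (273,197)–(273,230), closely matching the prediction.

```bash
python3 - <<'E'
from h import *
np.set_printoptions(precision=4,suppress=True)
c=cap('wrist')
f=c['frame']
for n,u,v,z in [('bend',276,71,.105),('bar',274,172,.105),('hand top back',272.5,230,.163),('htopfront',273,198,.163),('stTL',238,119,0),('stTR',312,119,0),('stBL',241,205,0.)]: print(n,onplane(c,(u,v),z))
r=finder.outline_of('wrist','rod')[0]; m=r['pixels']; print(r['confidence'])
for v in range(65,235,8):
  xs=np.nonzero(m[v])[0]
  if len(xs): print(v,xs.min(),xs.max(),end='; ')
E
```

```text
bend [ 0.5702 -0.2296  0.105 ]
bar [ 0.4839 -0.2345  0.105 ]
hand top back [ 0.4486 -0.2363  0.163 ]
htopfront [ 0.4742 -0.2348  0.163 ]
stTL [ 0.527  -0.1869  0.    ]
stTR [ 0.534  -0.2764  0.    ]
stBL [ 0.4189 -0.1956  0.    ]
0.83
65 269 275; 73 266 279; 81 266 280; 89 267 278; 97 266 278; 105 265 277; 113 265 277; 121 266 277; 129 266 277; 137 266 277; 145 265 276; 153 266 276; 161 266 277; 169 265 276; 177 262 279; 185 262 279; 193 260 279; 201 259 280; 209 259 279; 217 259 280; 225 259 280;
```

Converted, 0.102 m / 0.75 = 0.136, 0.006 m / 0.75 = 0.008, 0.7 degrees / 120 = 0.0058.

Emit:
{"api": "play_rows", "payload": {"motion": [[[0.008,-0.0027,0.0267,0,0,0.0058],[0.008,-0.0027,0.0533,0,0,0.0058],[0.008,-0.0027,0.08,0,0,0.0058],[0.008,-0.0027,0.1067,0,0,0.0058],[0.008,-0.0027,0.1267,0,0,0.0058],[0.008,-0.0027,0.136,0,0,0.0058],[0.008,-0.0027,0.136,0,0,0.0058],[0.008,-0.0027,0.136,0,0,0.0058]]]}}

```text
time_s: 3.63
position: [0.4616, -0.2353, 0.1376]
tcp_rot: [[0.998, 0.065, -0.0], [0.065, -0.998, 0.0], [-0.0, -0.0, -1.0]]
force: [0.3, 0.5, -0.2]
opening: 0.694
grasp_force: 0.0
```

Emit:
{"api": "play_rows", "payload": {"motion": [[[0,0,0,0,0,0],[0,0,0,0,0,0],[0,0,0,0,0,0],[0,0,0,0,0,0],[0,0,0,0,0,0],[0,0,0,0,0,0],[0,0,0,0,0,0],[0,0,0,0,0,0]]], "fingers": 0.0}}

```text
time_s: 4.3
position: [0.4617, -0.2343, 0.1376]
tcp_rot: [[0.998, 0.066, -0.0], [0.066, -0.998, 0.0], [-0.0, -0.0, -1.0]]
force: [-0.1, 0.4, 1.1]
opening: 0.184
grasp_force: 29.9
```

```bash
python3 - <<'E'
from h import *
s=bot.read_state(); print(s)
E
```

```text
{'time_s': 4.3, 'joint_positions': array([-3.92960596e+01,  3.08273507e+01,  1.02861749e+02,  8.07452841e-03,
        4.63244941e+01,  4.68970326e+01]), 'qvel': array([-0.05045917, -0.08950269, -0.10466134, -0.14330578, -0.17372125,
       -0.04549594]), 'tau': array([ 1.52517477e-02, -3.77381015e+01, -1.13837788e+01,  8.57513468e-02,
       -4.64785052e-02, -3.36930287e-03]), 'position': array([ 0.46165364, -0.23433573,  0.13759234]), 'tcp_rot': array([[ 9.97799922e-01,  6.62970660e-02, -1.19049245e-04],
       [ 6.62970919e-02, -9.97799901e-01,  2.29135780e-04],
       [-1.03596295e-04, -2.36524282e-04, -9.99999967e-01]]), 'force': array([-0.07273186,  0.36513715,  1.08428695]), 'moment': array([ 0.09245834,  0.04771336, -0.04278705]), 'grasp_force': 29.935706416144967, 'opening': 0.18376591422882138}
```

Converted, -0.132 m / 0.75 = -0.176, -0.12 m / 0.75 = -0.16.

Emit:
{"api": "play_rows", "payload": {"motion": [[[0,0,-0.0107,0,0,0],[0,0,-0.0333,0,0,0],[0,0,-0.06,0,0,0],[0,0,-0.0933,0,0,0],[0,0,-0.1267,0,0,0],[0,0,-0.16,0,0,0],[0,0,-0.176,0,0,0],[0,0,-0.176,0,0,0]]]}}

```text
time_s: 4.97
position: [0.4631, -0.2355, 0.273]
tcp_rot: [[0.998, 0.066, 0.006], [0.066, -0.998, -0.005], [0.005, 0.005, -1.0]]
force: [0.7, 0.0, -1.5]
opening: 0.182
grasp_force: 29.9
```

Converted, -0.225 m / 0.75 = -0.3, -0.006 m / 0.75 = -0.008, 7 degrees / 120 = 0.0583.

Emit:
{"api": "play_rows", "payload": {"motion": [[[0,-0.0267,0,0,0,0],[0,-0.06,0,0,0,0.0083],[-0.0013,-0.1,0,0,0,0.0167],[-0.0027,-0.14,0,0,0,0.025],[-0.004,-0.18,0,0,0,0.0333],[-0.0053,-0.22,0,0,0,0.0417],[-0.0067,-0.26,0,0,0,0.05],[-0.008,-0.3,0,0,0,0.0583]]]}}

```text
time_s: 5.63
position: [0.4394, -0.0088, 0.2685]
tcp_rot: [[0.998, -0.057, -0.002], [-0.057, -0.998, 0.001], [-0.002, -0.001, -1.0]]
force: [-0.7, -0.0, -1.2]
opening: 0.182
grasp_force: 29.9
```

Converted, -0.15 m / 0.75 = -0.2, -0.142 m / 0.75 = -0.1893.

Emit:
{"api": "play_rows", "payload": {"motion": [[[-0.0053,-0.04,0,0,0,0],[-0.0107,-0.08,0,0,0,0],[-0.0173,-0.12,0,0,0,0],[-0.0227,-0.16,0,0,0,0],[-0.028,-0.1893,0,0,0,0],[-0.028,-0.2,0,0,0,0],[-0.028,-0.2,0,0,0,0],[-0.028,-0.2,0,0,0,0]]]}}

```text
time_s: 6.3
position: [0.4279, 0.1402, 0.269]
tcp_rot: [[0.999, -0.055, -0.001], [-0.055, -0.999, -0.001], [-0.001, 0.001, -1.0]]
force: [0.2, -0.5, -1.9]
opening: 0.179
grasp_force: 29.9
```

```bash
python3 - <<'E'
from h import *
np.set_printoptions(precision=4,suppress=True)
s=bot.read_state();print(s['position'],s['force'],s['moment'],s['tcp_rot'][:,0])
c=cap('wrist','w2')
R=s['tcp_rot'];p=s['position']
tip=p+R@np.array([.11,0,.103]);print(tip,proj(c,tip),proj(c,[.537,.0975,.103]),proj(c,[.537,.0975,.069]))
cv2.imwrite('pics/w2z.png',cv2.resize(c['frame'][0:220,130:430,::-1],None,fx=2.6,fy=2.6,interpolation=cv2.INTER_CUBIC))
t=cap('top');print(proj(t,tip),proj(t,[.537,.0975,.103]))
cv2.imwrite('pics/t2z.png',cv2.resize(t['frame'][170:260,200:340,::-1],None,fx=5,fy=5,interpolation=cv2.INTER_CUBIC))
E
```

```text
[0.4279 0.1402 0.269 ] [ 0.1805 -0.5352 -1.8519] [ 0.0294  0.0094 -0.0285] [ 0.9985 -0.0547 -0.0012]
[0.5376 0.1341 0.1658] [275.1629  72.0892] [313.7685  79.9251] [309.8935  83.6706]
[245.5391 215.8192] [259.2898 219.8493]
```

View pics/w2z.png

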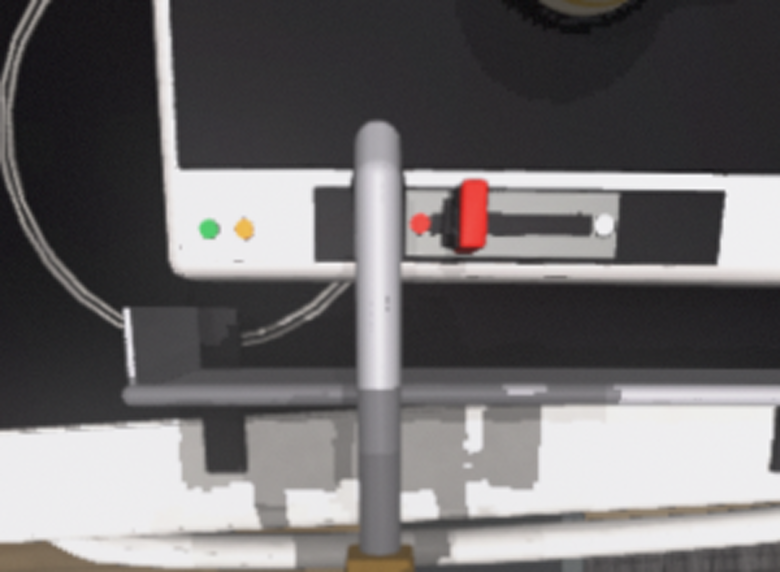

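Wrist zoom: the bar is straight above (378,125), left of the red lever at (475,210); the tip prediction matches, and the slot runs between the dots at (420,223) and (603,223). Descending left of the lever.

Converted, 0.078 m / 0.75 = 0.104, 0.074 m / 0.75 = 0.0987.

Emit:
{"api": "play_rows", "payload": {"motion": [[[0,0,0.016,0,0,0],[0,0,0.0347,0,0,0],[0,0,0.0533,0,0,0],[0,0,0.072,0,0,0],[0,0,0.088,0,0,0],[0,0,0.0987,0,0,0],[0,0,0.104,0,0,0],[0,0,0.104,0,0,0]]]}}

```text
time_s: 7.07
position: [0.4281, 0.1398, 0.1909]
tcp_rot: [[0.998, -0.057, -0.002], [-0.057, -0.998, -0.0], [-0.002, 0.0, -1.0]]
force: [-0.2, 0.5, -2.0]
opening: 0.181
grasp_force: 29.9
```

```bash
python3 - <<'E'
from h import *
np.set_printoptions(precision=4,suppress=True)
s=bot.read_state();print(s['time_s'],s['position'],s['force'],s['moment'],s['tcp_rot'][:,0])
c=cap('wrist')
w=lambda u,v:(130+(u+.5)/2.6-.5,(v+.5)/2.6-.5)
# old-frame view points: rebuild the earlier camera by shifting z by measured move
c2=dict(c); R=np.array(c['R']); dz=0.2690-s['position'][2]; c2['t']=np.array(c['t'])-R@np.array([0,0,dz])
for n,u,v,z in [('dotL',420,223,.066),('dotR',603,225,.066),('slL',430,223,.066),('slR',591,225,.066),('lev',475,210,.103)]: print(n,onplane(c2,w(u,v),z))
S=cap('side')
cv2.imwrite('pics/s3.png',cv2.resize(S['frame'][150:290,180:360,::-1],None,fx=4,fy=4,interpolation=cv2.INTER_CUBIC))
tip=s['position']+s['tcp_rot']@np.array([.11,0,.103]);print(tip,(proj(S,tip)-[180,150])*4)
E
```

```text
7.0667 [0.4281 0.1398 0.1909] [-0.1826  0.5303 -1.9775] [0.0513 0.0413 0.0142] [ 0.9984 -0.0573 -0.0017]
dotL [0.5365 0.1165 0.066 ]
dotR [0.5317 0.0413 0.066 ]
slL [0.5363 0.1124 0.066 ]
slR [0.532  0.0463 0.066 ]
lev [0.5365 0.0982 0.103 ]
[0.5377 0.1335 0.0877] [308.0575 337.4314]
```

View pics/s3.png

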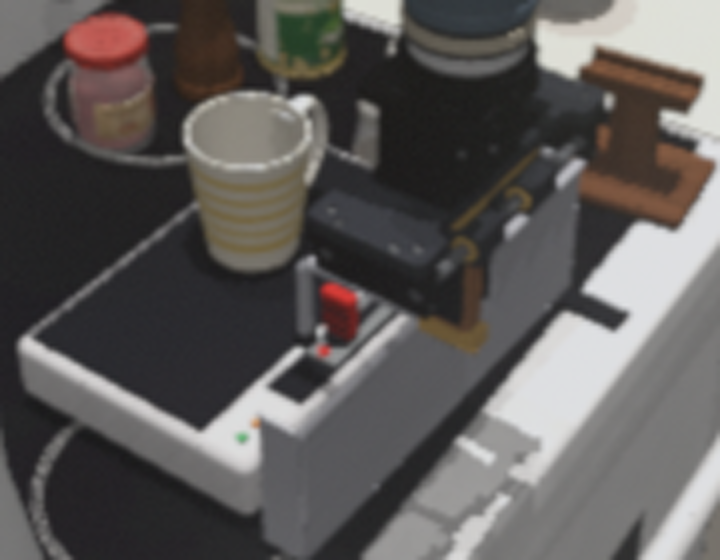

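The ball shows at (306,332), as predicted, left of the lever (340,310). The slot's middle is at y ≈ 0.079, so I expect the stop with the ball at y ≈ 0.072. Pushing right (tool +y).

Converted, 0.021 m / 0.75 = 0.028, 0.019 m / 0.75 = 0.0253.

Emit:
{"api": "play_rows", "payload": {"motion": [[[0,0.004,0,0,0,0],[0,0.008,0,0,0,0],[0,0.012,0,0,0,0],[0,0.016,0,0,0,0],[0,0.02,0,0,0,0],[0,0.0227,0,0,0,0],[0,0.0253,0,0,0,0],[0,0.028,0,0,0,0]]]}}

```text
time_s: 7.83
position: [0.427, 0.1194, 0.1916]
tcp_rot: [[0.998, -0.056, 0.0], [-0.056, -0.998, 0.0], [0.0, -0.0, -1.0]]
force: [-0.2, -0.0, -1.5]
opening: 0.183
grasp_force: 29.9
```

Converted, 0.016 m / 0.75 = 0.0213, 0.014 m / 0.75 = 0.0187.

Emit:
{"api": "play_rows", "payload": {"motion": [[[0,0.0027,0,0,0,0],[0,0.0053,0,0,0,0],[0,0.008,0,0,0,0],[0,0.0107,0,0,0,0],[0,0.0133,0,0,0,0],[0,0.016,0,0,0,0],[0,0.0187,0,0,0,0],[0,0.0213,0,0,0,0]]]}}

```text
time_s: 8.5
position: [0.4261, 0.1035, 0.1915]
tcp_rot: [[0.998, -0.056, -0.0], [-0.056, -0.998, 0.0], [-0.0, -0.0, -1.0]]
force: [-0.2, 3.1, -1.4]
opening: 0.184
grasp_force: 30.0
```

```bash
cat > st.py <<'E'
from h import *
np.set_printoptions(precision=4,suppress=True)
s=bot.read_state();print(s['time_s'],s['position'],s['force'],s['moment'],s['grasp_force'])
print('tip',s['position']+s['tcp_rot']@np.array([.11,0,.103]))
E
python3 st.py
```

```text
8.5 [0.4261 0.1035 0.1915] [-0.1689  3.1416 -1.356 ] [0.7756 0.0378 0.3416] 29.979708103928715
tip [0.5359 0.0974 0.0885]
```

Converted, 0.016 m / 0.75 = 0.0213, 0.014 m / 0.75 = 0.0187.

Emit:
{"api": "play_rows", "payload": {"motion": [[[0,0.0027,0,0,0,0],[0,0.0053,0,0,0,0],[0,0.008,0,0,0,0],[0,0.0107,0,0,0,0],[0,0.0133,0,0,0,0],[0,0.016,0,0,0,0],[0,0.0187,0,0,0,0],[0,0.0213,0,0,0,0]]]}}

```text
time_s: 9.17
position: [0.4251, 0.0875, 0.1915]
tcp_rot: [[0.998, -0.056, -0.0], [-0.056, -0.998, 0.0], [-0.0, -0.0, -1.0]]
force: [0.3, 2.1, -1.1]
opening: 0.182
grasp_force: 30.0
```

Converted, 0.004 m / 0.75 = 0.0053, 0.0035 m / 0.75 = 0.0047.

Emit:
{"api": "play_rows", "payload": {"motion": [[[0,0.0009,0,0,0,0],[0,0.0019,0,0,0,0],[0,0.0028,0,0,0,0],[0,0.0037,0,0,0,0],[0,0.0047,0,0,0,0],[0,0.0053,0,0,0,0]]]}}

```text
time_s: 9.67
position: [0.4249, 0.0836, 0.1915]
tcp_rot: [[0.998, -0.056, -0.0], [-0.056, -0.998, -0.0], [-0.0, 0.0, -1.0]]
force: [-0.8, 2.6, -0.7]
opening: 0.183
grasp_force: 30.0
```

```bash
python3 st.py
```

```text
9.6667 [0.4249 0.0836 0.1915] [-0.8151  2.5568 -0.6822] [0.6822 0.1141 0.2927] 29.96298977639526
tip [0.5348 0.0775 0.0885]
```

Converted, 0.003 m / 0.75 = 0.004, 0.0025 m / 0.75 = 0.0033.

Emit:
{"api": "play_rows", "payload": {"motion": [[[0,0.0007,0,0,0,0],[0,0.0013,0,0,0,0],[0,0.002,0,0,0,0],[0,0.0027,0,0,0,0],[0,0.0033,0,0,0,0],[0,0.004,0,0,0,0]]]}}

```text
time_s: 10.17
position: [0.4248, 0.0806, 0.1915]
tcp_rot: [[0.998, -0.056, -0.0], [-0.056, -0.998, 0.0], [-0.0, -0.0, -1.0]]
force: [-1.0, 3.1, -0.1]
opening: 0.18
grasp_force: 30.0
```

```bash
python3 st.py
```

```text
10.1667 [0.4248 0.0806 0.1915] [-1.0359  3.1409 -0.0716] [0.7164 0.1975 0.3021] 29.9627680121921
tip [0.5346 0.0745 0.0885]
```

Converted, 0.002 m / 0.75 = 0.0027, 0.0015 m / 0.75 = 0.002.

Emit:
{"api": "play_rows", "payload": {"motion": [[[0,0.0007,0,0,0,0],[0,0.0013,0,0,0,0],[0,0.002,0,0,0,0],[0,0.0027,0,0,0,0]]]}}

```text
time_s: 10.5
position: [0.4247, 0.0786, 0.1916]
tcp_rot: [[0.998, -0.056, -0.0], [-0.056, -0.998, 0.0], [-0.0, -0.0, -1.0]]
force: [-1.0, 2.4, -0.7]
opening: 0.184
grasp_force: 30.0
```

```bash
python3 st.py; python3 - <<'E'
from h import *
c=cap('wrist')
cv2.imwrite('pics/w4z.png',cv2.resize(c['frame'][0:220,130:430,::-1],None,fx=2.6,fy=2.6,interpolation=cv2.INTER_CUBIC))
s=bot.read_state();print(s['force'])
E
```

```text
10.5 [0.4247 0.0786 0.1916] [-1.0085  2.3818 -0.6773] [0.7829 0.2012 0.2735] 29.96255007572472
tip [0.5345 0.0725 0.0885]
[-1.21263931  2.83575349 -0.49023944]
```

View pics/w4z.png

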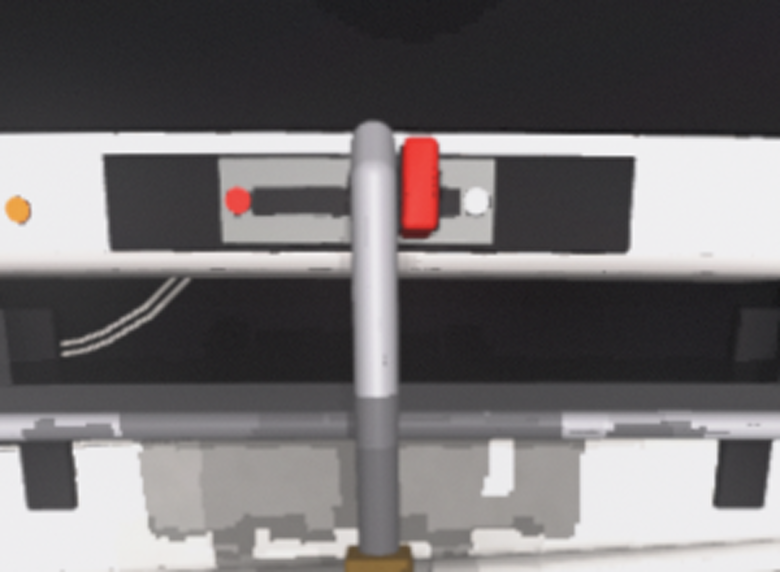

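Lever (421,185) is nearly at the right end of its slot (white dot 477,200), and the rod has twisted only slightly. A few mm remain, so small steps.

Converted, 0.0015 m / 0.75 = 0.002, 0.001 m / 0.75 = 0.0013.

Emit:
{"api": "play_rows", "payload": {"motion": [[[0,0.0007,0,0,0,0],[0,0.0013,0,0,0,0],[0,0.002,0,0,0,0],[0,0.002,0,0,0,0]]]}}

```text
time_s: 10.88
position: [0.4246, 0.0771, 0.1915]
tcp_rot: [[0.998, -0.056, -0.0], [-0.056, -0.998, -0.0], [-0.0, 0.0, -1.0]]
force: [-0.9, 3.0, 0.8]
opening: 0.187
grasp_force: 30.0
```

```bash
python3 st.py
```

```text
10.8833 [0.4246 0.0771 0.1915] [-0.8532  3.0381  0.8   ] [0.6788 0.2268 0.2536] 29.957385007292032
tip [0.5344 0.0709 0.0885]
```

Converted, 0.0015 m / 0.75 = 0.002, 0.001 m / 0.75 = 0.0013.

Emit:
{"api": "play_rows", "payload": {"motion": [[[0,0.0007,0,0,0,0],[0,0.0013,0,0,0,0],[0,0.002,0,0,0,0],[0,0.002,0,0,0,0]]]}}

```text
time_s: 11.22
position: [0.4245, 0.0757, 0.1915]
tcp_rot: [[0.998, -0.056, -0.0], [-0.056, -0.998, 0.0], [-0.0, -0.0, -1.0]]
force: [-1.4, 3.2, -0.8]
opening: 0.185
grasp_force: 30.0
```

```bash
python3 st.py
```

```text
11.2167 [0.4245 0.0757 0.1915] [-1.3851  3.1909 -0.7818] [0.8031 0.2795 0.315 ] 29.980094076599926
tip [0.5343 0.0695 0.0885]
```

Converted, 0.001 m / 0.75 = 0.0013, 0.0005 m / 0.75 = 0.0007.

Emit:
{"api": "play_rows", "payload": {"motion": [[[0,0.0007,0,0,0,0],[0,0.0013,0,0,0,0],[0,0.0013,0,0,0,0]]]}}

```text
time_s: 11.47
position: [0.4244, 0.0748, 0.1915]
tcp_rot: [[0.998, -0.056, -0.0], [-0.056, -0.998, 0.0], [-0.0, -0.0, -1.0]]
force: [-1.2, 4.0, -1.7]
opening: 0.186
grasp_force: 30.0
```

```bash
python3 st.py
```

```text
11.4667 [0.4244 0.0748 0.1915] [-1.2307  3.964  -1.6918] [0.9753 0.2875 0.4014] 30.048845023848116
tip [0.5342 0.0687 0.0885]
```

Converted, 0.001 m / 0.75 = 0.0013, 0.0005 m / 0.75 = 0.0007.

Emit:
{"api": "play_rows", "payload": {"motion": [[[0,0.0007,0,0,0,0],[0,0.0013,0,0,0,0],[0,0.0013,0,0,0,0]]]}}

```text
time_s: 11.72
position: [0.4244, 0.0738, 0.1915]
tcp_rot: [[0.998, -0.056, -0.0], [-0.056, -0.998, 0.0], [-0.0, -0.0, -1.0]]
force: [-2.7, 5.0, -0.7]
opening: 0.186
grasp_force: 30.2
```

```bash
python3 st.py
```

```text
11.7167 [0.4244 0.0738 0.1915] [-2.6984  4.9927 -0.6686] [1.191  0.2891 0.5006] 30.15645601786673
tip [0.5342 0.0677 0.0885]
```

Converted, 0.0005 m / 0.75 = 0.0007.

Emit:
{"api": "play_rows", "payload": {"motion": [[[0,0.0007,0,0,0,0],[0,0.0007,0,0,0,0],[0,0.0007,0,0,0,0],[0,0.0007,0,0,0,0],[0,0.0007,0,0,0,0],[0,0.0007,0,0,0,0],[0,0.0007,0,0,0,0],[0,0.0007,0,0,0,0]]]}}

```text
time_s: 12.38
position: [0.4243, 0.0733, 0.1915]
tcp_rot: [[0.998, -0.056, -0.0], [-0.056, -0.998, 0.0], [-0.0, -0.0, -1.0]]
force: [-1.7, 5.0, -0.4]
opening: 0.187
grasp_force: 30.2
```

```bash
python3 st.py
```

```text
12.3833 [0.4243 0.0733 0.1915] [-1.7185  5.0124 -0.4489] [1.2877 0.3153 0.5597] 30.229327529668808
tip [0.5341 0.0672 0.0885]
```

Converted, 0.0004 m / 0.75 = 0.0005.

Emit:
{"api": "play_rows", "payload": {"motion": [[[0,0.0005,0,0,0,0],[0,0.0005,0,0,0,0],[0,0.0005,0,0,0,0],[0,0.0005,0,0,0,0],[0,0.0005,0,0,0,0],[0,0.0005,0,0,0,0],[0,0.0005,0,0,0,0],[0,0.0005,0,0,0,0]]]}}

```text
time_s: 13.05
position: [0.4243, 0.0729, 0.1915]
tcp_rot: [[0.998, -0.056, -0.0], [-0.056, -0.998, 0.0], [-0.0, -0.0, -1.0]]
force: [-1.6, 5.5, 0.5]
opening: 0.184
grasp_force: 30.3
```

Emit:
{"api": "play_rows", "payload": {"motion": [[[0,0,0,0,0,0],[0,0,0,0,0,0],[0,0,0,0,0,0],[0,0,0,0,0,0],[0,0,0,0,0,0],[0,0,0,0,0,0],[0,0,0,0,0,0],[0,0,0,0,0,0]]]}}

```text
time_s: 13.72
position: [0.4243, 0.073, 0.1915]
tcp_rot: [[0.998, -0.056, -0.0], [-0.056, -0.998, 0.0], [-0.0, -0.0, -1.0]]
force: [-2.2, 4.9, -1.0]
opening: 0.185
grasp_force: 30.3
```

```bash
python3 st.py; python3 - <<'E'
from h import *
c=cap('wrist')
cv2.imwrite('pics/w5z.png',cv2.resize(c['frame'][0:220,130:430,::-1],None,fx=2.6,fy=2.6,interpolation=cv2.INTER_CUBIC))
E
```

```text
13.7167 [0.4243 0.073  0.1915] [-2.2336  4.8533 -1.0002] [1.3134 0.2987 0.5833] 30.28243821579963
tip [0.5341 0.0669 0.0885]
```

View pics/w5z.png

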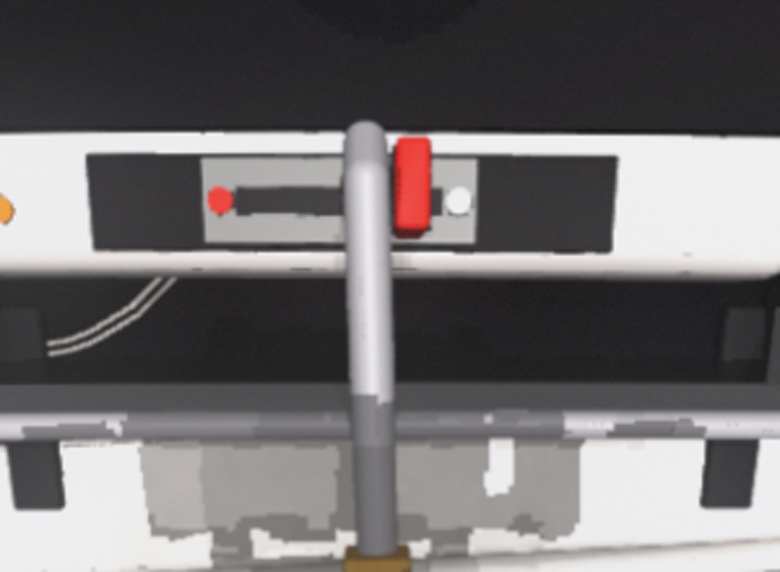

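Lever (412,187) is at the slot's right end beside the white dot (458,201), held at about 5 N for over 1.5 s. Backing off and lifting.

Emit:
{"api": "play_rows", "payload": {"motion": [[[0,-0.0027,0,0,0,0],[0,-0.0067,0,0,0,0],[0,-0.0133,0,0,0,0],[0,-0.02,0,0,0,0],[0,-0.0267,0,0,0,0],[0,-0.0293,0,0,0,0],[0,-0.0293,-0.0133,0,0,0],[0,-0.0293,-0.0333,0,0,0]]]}}

```text
time_s: 14.43
position: [0.4248, 0.0949, 0.2158]
tcp_rot: [[0.998, -0.055, -0.003], [-0.055, -0.998, -0.0], [-0.003, 0.001, -1.0]]
force: [-0.1, -0.1, -1.7]
opening: 0.183
grasp_force: 29.9
```

Converted, -0.056 m / 0.75 = -0.0747, -0.05 m / 0.75 = -0.0667.

Emit:
{"api": "play_rows", "payload": {"motion": [[[0,0,-0.0267,0,0,0],[0,0,-0.0467,0,0,0],[0,0,-0.0667,0,0,0],[0,0,-0.0747,0,0,0],[0,0,-0.0747,0,0,0],[0,0,-0.0747,0,0,0]]]}}

```text
time_s: 14.93
position: [0.4255, 0.0947, 0.2723]
tcp_rot: [[0.998, -0.056, 0.0], [-0.056, -0.998, -0.0], [0.0, 0.0, -1.0]]
force: [0.2, -0.1, -1.6]
opening: 0.186
grasp_force: 29.9
```

```bash
python3 st.py; python3 - <<'E'
from h import *
c=cap('wrist','w6')
m=finder.outline_of('wrist','rod')[0]; print(m['confidence']); m=m['pixels']
for v in range(40,235,12):
  xs=np.nonzero(m[v])[0]
  if len(xs): print(v,xs.min(),xs.max(),end='; ')
s=bot.read_state()
tip=s['position']+s['tcp_rot']@np.array([.11,0,-.002+.045-.01+.0])
print(proj(c,tip))
hsv=cv2.cvtColor(c['frame'],cv2.COLOR_RGB2HSV)
red=((hsv[...,0]<6)|(hsv[...,0]>174))&(hsv[...,1]>170)&(hsv[...,2]>120)
n,l,st,ce=cv2.connectedComponentsWithStats(red.astype(np.uint8))
for i in range(1,n):
  if st[i,4]>20: print(st[i],ce[i],onplane(c,ce[i],.09))
E
```

```text
14.9333 [0.4255 0.0947 0.2723] [ 0.2011 -0.0964 -1.5565] [ 0.041   0.0375 -0.0625] 29.920710786245763
tip [0.5353 0.0886 0.1693]
0.81
52 268 282; 64 266 284; 76 267 284; 88 267 282; 100 267 283; 112 267 283; 124 266 283; 136 267 283; 148 267 283; 160 267 282; 172 267 283; 184 267 282; 196 268 283; 208 268 283; 220 263 288; 232 262 288; [274.97928125  55.11880253]
[301  71  10  25 240] [305.425       83.01666667] [0.53404554 0.05836745 0.09      ]
[247  84   5   5  21] [248.85714286  86.19047619] [0.53419637 0.1152016  0.09      ]
[  5 189  37  35 784] [ 22.92984694 205.82908163] [0.42387821 0.3824926  0.09      ]
```

Lever measured at y ≈ 0.058, which is 40 mm right of its start, and the rod is straight in the grip. Returning to the stand.

Converted, 0.22 m / 0.75 = 0.2933, 0.2 m / 0.75 = 0.2667, -7 degrees / 120 = -0.0583.

Emit:
{"api": "play_rows", "payload": {"motion": [[[0,0.0267,0,0,0,0],[0.004,0.0667,0,0,0,-0.0083],[0.0107,0.1067,0,0,0,-0.0167],[0.0173,0.1467,0,0,0,-0.025],[0.024,0.1867,0,0,0,-0.0333],[0.032,0.2267,0,0,0,-0.0417],[0.04,0.2667,0,0,0,-0.05],[0.048,0.2933,0,0,0,-0.0583]]]}}

```text
time_s: 15.7
position: [0.4491, -0.1295, 0.2715]
tcp_rot: [[0.998, 0.065, -0.002], [0.065, -0.998, -0.0], [-0.002, 0.0, -1.0]]
force: [-0.0, 0.2, -1.8]
opening: 0.182
grasp_force: 29.9
```

Emit:
{"api": "play_rows", "payload": {"motion": [[[0.0027,0.0267,0,0,0,0],[0.0053,0.06,0,0,0,0],[0.0067,0.0933,0,0,0,0],[0.008,0.12,0,0,0,0],[0.008,0.1333,0,0,0,0],[0.008,0.1333,0,0,0,0],[0.008,0.1333,0,0,0,0]]]}}

```text
time_s: 16.28
position: [0.4612, -0.2257, 0.2716]
tcp_rot: [[0.998, 0.065, -0.002], [0.065, -0.998, 0.002], [-0.002, -0.002, -1.0]]
force: [-0.6, 0.5, -2.7]
opening: 0.18
grasp_force: 29.9
```

```bash
python3 st.py; python3 -c "
from h import *
s=bot.read_state();print(s['tcp_rot'])
R=s['tcp_rot'];print(R.T@(np.array([.4617,-.2343,.1376])-s['position']))"
```

```text
16.2833 [ 0.4612 -0.2257  0.2716] [-0.594   0.4982 -2.6579] [0.0356 0.0398 0.0162] 29.920541723258793
tip [ 0.5708 -0.2183  0.1684]
[[ 0.99786725  0.06524631 -0.00196608]
 [ 0.06525078 -0.99786624  0.00230075]
 [-0.00181176 -0.00242414 -0.99999542]]
[1.30635209e-04 8.97059363e-03 1.33959757e-01]
```

Converted, 0.1 m / 0.75 = 0.1333, 0.09 m / 0.75 = 0.12.

Emit:
{"api": "play_rows", "payload": {"motion": [[[0,0.0067,0.0133,0,0,0],[0,0.0107,0.04,0,0,0],[0,0.0107,0.0667,0,0,0],[0,0.0107,0.0933,0,0,0],[0,0.0107,0.12,0,0,0],[0,0.0107,0.1333,0,0,0],[0,0.0107,0.1333,0,0,0],[0,0.0107,0.1333,0,0,0]]]}}

```text
time_s: 16.95
position: [0.4623, -0.2335, 0.1722]
tcp_rot: [[0.998, 0.067, -0.001], [0.067, -0.998, 0.001], [-0.001, -0.001, -1.0]]
force: [0.6, -0.9, -0.7]
opening: 0.183
grasp_force: 29.9
```

```bash
python3 st.py; python3 -c "
from h import *
s=bot.read_state()
R=s['tcp_rot'];print(R.T@(np.array([.4617,-.2343,.1376])-s['position']),R[:,0])
c=cap('wrist')
cv2.imwrite('pics/w7.png',c['frame'][:,:,::-1])"
```

```text
16.95 [ 0.4623 -0.2335  0.1722] [ 0.5642 -0.8832 -0.6546] [0.0512 0.0632 0.0101] 29.920688085258007
tip [ 0.5719 -0.2261  0.0691]
[-0.00061173  0.00075959  0.03460116] [ 9.97745209e-01  6.71085930e-02 -9.66319787e-04]
```

Converted, 0.034 m / 0.75 = 0.0453, 0.001 m / 0.75 = 0.0013.

Emit:
{"api": "play_rows", "payload": {"motion": [[[0,0.0013,0.008,0,0,0],[0,0.0013,0.016,0,0,0],[0,0.0013,0.024,0,0,0],[0,0.0013,0.032,0,0,0],[0,0.0013,0.0387,0,0,0],[0,0.0013,0.0427,0,0,0],[0,0.0013,0.0453,0,0,0],[0,0.0013,0.0453,0,0,0]]]}}

```text
time_s: 17.67
position: [0.4623, -0.2352, 0.138]
tcp_rot: [[0.998, 0.066, -0.001], [0.066, -0.998, 0.001], [-0.001, -0.001, -1.0]]
force: [-1.4, -0.6, -1.0]
opening: 0.184
grasp_force: 29.9
```

```bash
python3 st.py
```

```text
17.6667 [ 0.4623 -0.2352  0.138 ] [-1.3827 -0.5866 -1.0027] [-0.0064  0.1012 -0.0326] 29.92078324779868
tip [ 0.572  -0.2279  0.035 ]
```

Down at the original height; opening gently and rising straight up.

Emit:
{"api": "play_rows", "payload": {"motion": [[[0,0,0,0,0,0],[0,0,0,0,0,0],[0,0,0,0,0,0],[0,0,0,0,0,0],[0,0,0,0,0,0],[0,0,0,0,0,0]]], "fingers": 0.06}}

```text
time_s: 18.17
position: [0.4626, -0.2354, 0.1388]
tcp_rot: [[0.998, 0.066, 0.0], [0.066, -0.998, -0.0], [0.0, 0.0, -1.0]]
force: [-0.6, -0.0, -0.5]
opening: 0.552
grasp_force: 0.0
```

Converted, -0.102 m / 0.75 = -0.136, -0.1 m / 0.75 = -0.1333.

Emit:
{"api": "play_rows", "payload": {"motion": [[[0,0,-0.0133,0,0,0],[0,0,-0.04,0,0,0],[0,0,-0.0733,0,0,0],[0,0,-0.1067,0,0,0],[0,0,-0.1333,0,0,0],[0,0,-0.136,0,0,0],[0,0,-0.136,0,0,0],[0,0,-0.136,0,0,0]]]}}

```text
time_s: 18.83
position: [0.462, -0.2349, 0.2403]
tcp_rot: [[0.998, 0.066, -0.001], [0.066, -0.998, 0.0], [-0.001, -0.0, -1.0]]
force: [-0.1, 0.4, -1.1]
opening: 0.687
grasp_force: 0.0
```

```bash
python3 st.py; python3 - <<'E'
from h import *
c=cap('wrist');S=cap('side')
a=c['frame'][40:240,180:380];b=S['frame'][140:290,180:380]
cv2.imwrite('pics/end.png',np.hstack([cv2.resize(a,(400,400)),cv2.resize(b,(400,400))])[:,:,::-1])
E
```

```text
18.8333 [ 0.462  -0.2349  0.2403] [-0.1156  0.432  -1.1266] [0.0161 0.0161 0.0013] 0.0
tip [ 0.5717 -0.2276  0.1372]
```

View pics/end.png

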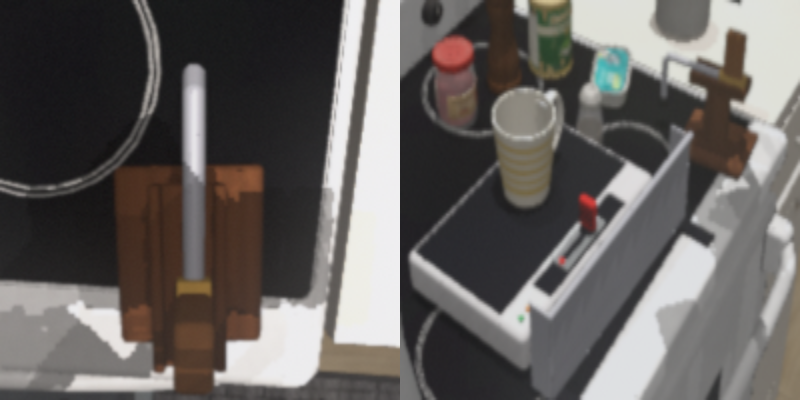

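The left half shows the rod lying straight in the channel, bar (195,170), with the leg in front. The right half shows the lever (588,212) at its right end and everything else in place. Handing in.

```bash
python3 -c "
from rig import bot
print(bot.hand_in())"
```

```text
the job is handed in; nothing more can be done
None
```

The warmer's lever was slid to its right-hand stop and held there at about 5 N for over 1.5 s, the rod is back in its stand and released, nothing else looks disturbed, and the job was handed in (no verdict was returned).

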